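Restack a nested parts bin on its ledges

TASK

Two identical stack-and-nest parts bins on the goldsmith's bench are nested one in the other, so the ring blanks in the lower one cannot be reached. Lift the upper bin out, turn it half a turn and set it gently (not dropped) back on the lower bin so that it stands level on the lower bin's ledges, leaving an open gap between the two. The lower bin stays where it is on the bench, and nothing else on the bench is disturbed.

Things in the scene. Friction and masses are not known exactly. Their poses are not given: they have to be found in the camera images.
- bin_low: Lower white plastic bin on the bench, about 0.3 kg, brass ring blanks on its floor. Origin: centre of underside; z up, x along its length. Both bins are alike, in mm in their own frames: 170 (x) x 60 (y) x 70 high; straight-sided band outside at z 36 to 70, walls 3 thick; below it a smaller trough (|x| to 62, |y| to 24). Ledges and feet: see the points. The blanks do not move.
- bin_top: Upper bin, like bin_low but empty, about 0.17 kg; same origin and axes. It starts nested, same way round, origin 39 mm above bin_low's, its band 5 mm above the lower rim. Half a turn round, its feet stand on the ledges with 3 mm play and its origin is 62 mm above bin_low's. It can be held across its 60 mm width at the band, from above at mid-length; 30 N does no harm.
- low_single (a point): On bin_low: middle of the top of its single ledge, at (74, 0, 62) mm. Each bin has three ledges inside its end walls, tops at z 62 mm, 8 below the rim: one in the middle of the +x end (x 66..82, y -10..10), two in the corners of the -x end (x -82..-66, |y| 15..27).
- top_single (a point): On bin_top: middle of the top of its single ledge, at (74, 0, 62) mm. Each bin has three feet on its trough's ends, z 0 to 36 mm: two at the +x end (x 62..79, |y| 14..24), one in the middle of the -x end (x -79..-62, y -11..11). The same way round, feet miss the ledges and the bins nest.
- pliers: Bystander: pliers about 135 mm long, 13 mm high, black grips, lying beside the bins about 110 mm off their centre line, parallel to them. Origin at the joint, on the underside.
- screwdriver: Bystander: screwdriver 150 mm long lying about 110 mm from the bins' centre line on the other side. Origin under its middle.
- ring_clamp: Bystander: turned wooden barrel, 68 mm across, 88 mm high, upright to the right. Origin: centre of underside.
- canister: Bystander: black cylindrical canister, 78 mm across, 130 mm high, upright to the right. Origin: centre of underside.
- burr_cup: Bystander: open metal cup, 60 mm across, 60 mm high, to the right. Origin: centre of underside.
- bench_block: Bystander: flat square steel bench block, 60 x 60 x 22 mm, behind the bins to the left. Origin: centre of underside.
- ball_vise: Bystander: engraver's ball vise, 100 mm across, 104 mm high, fixed to the bench to the left. Origin: centre of underside.
There are look-alikes about, which are no part of the job. Leave any green look-alike of the bin_top alone.

How it is judged:
At the end, for the whole second after the job is handed in: bin_top stands on bin_low half a turn round (its single ledge over the other end of bin_low), its origin 57 to 67 mm above bin_low's and within 8 mm sideways, level within 0.05 rad; bin_low upright (0.03 rad) on the bench within 40 mm of where it started; both at rest and bin_top released (z of bin_top in the frame of bin_low between 0.057 and 0.067 m and horizontal distance between bin_top and bin_low below 0.008 m and x of top_single in the frame of bin_low below -0.06 m and angle between bin_top's own z axis and vertical below 0.05 rad and angle between bin_low's own z axis and vertical below 0.03 rad and height (world z) of bin_low below 0.006 m and distance of bin_low from where it was at the start of the episode below 0.04 m and linear speed of each of bin_top, bin_low below 0.02 m/s and contact force between the fingers and bin_top below 0.1 N); the robot touches nothing.
It fails at once if a bystander is moved by more than 30 mm (distance of any of pliers, screwdriver, ring_clamp, canister, burr_cup, bench_block from where it was at the start of the episode above 0.03 m).
It fails at once if the upper bin falls: it moves faster than 0.6 m/s while the fingers do not touch it (linear speed of bin_top above 0.6 m/s and contact force between the fingers and bin_top below 0.05 N).
It also fails if it takes over 45 s, if anything falls off the work surface, if the arm or the gripper's body presses on something with over 40 N, if the wrist force passes 120 N, or if a joint passes its speed limit or range.

ROBOT

A 6-joint arm with a two-finger parallel gripper is mounted at the origin on the work surface. World frame = base frame: x ahead of the robot, y to its left, z up, the work surface at z = 0. Lengths are in m, angles in rad, forces in N, time in s.
With the tool pointing down it reaches from about 0.35 to 0.775 m from the base axis. Payload 5.5 kg.
Tool frame: the origin (TCP) lies at the very end of the fingers, on their centre line; the grasp point (between the pads) lies 19 mm behind it; z points along the fingers, y is the line along which they close (so a half turn about z gives the same grasp; the last joint's range is limited). The gripper opens to 85 mm and grips with 20 to 120 N. Pads are 22 mm wide; open, the fingers measure 114 mm over their backs; the gripper's body (76 mm by 85 mm) begins 54 mm behind the grasp point. The pads swing forward as they close: fully open they stand 13 mm farther back than shut.
Start: joints at [-1.411, 0.313, 0.046, 1.304, 0, 1.431], TCP at [0.17, -0.549, 0.231] pointing down, gripper open.
Joint ranges: [-2.76, 2.76], [-0.86, 1.69], [-1.03, 1.26], [-2.2, 2.34], [-1.47, 1.5], [-3.14, 3.14]. Speed limits (rad/s): [2.57, 2.57, 3.14, 3.14, 3.14, 3.14].

INTERFACE

Orientations are given as a unit quaternion [w, x, y, z].
In Python, from workcell import env, imaging, ticket gives the robot as it stands. The module is installed in compiled form; this text tells all that it offers.
- The arm moves only by the tool apply_moves, never from a script. Its argument "rows" is a list of rows, each an object with "xyz": the shift along the tool's x, y, z in mm, a list of three; "turn": the turn, a rotation vector about the tool's x, y, z in rad, a list of three; "grip": the opening, from 0 (shut) to 1 (fully open). A call has 1 to 12 rows; each row is the pose to reach, as a shift and turn from the pose commanded when the call began, along the tool's axes at that moment; what a row does not reach only later rows make up. A row lasts 1/12 s, in which the tool goes at most 41.7 mm and 7.16 degrees, less where a joint would pass 70% of its speed; a pose out of reach is approached as far as the arm can. A call with a gripper value outside its range is refused whole. The fingers move at their own pace and stop on an object; "force" is the grip in N (left out, the last holds). Time passes only in rows, so rows that repeat a pose let the fingers close. It gives the time, the measured TCP pose, the force, the opening and the grip force at its end, in the units of the state.
- env.get_state(): the state, without advancing time (a new reading comes with each control period).
- imaging.read_camera(name): name is "side" or "top" or "wrist"; returns a dict with "color" (400x640x3 uint8, blue, green, red), "z_map" (400x640 float32, m along the optical axis (not along the pixel's ray), 0 where there is no reading), "camera_matrix" (3x3 intrinsics, pixels), "view" (4x4, takes a point from world to camera coordinates). Camera axes: x right, y down, z forward; pixel columns grow to the right and rows downward; lengths in m; the calibration is good to about 2 mm. A picture is of the moment at which its call begins.
- ticket.hand_in(): hands the job in; it is judged then, once.
The state is a dict: "clock": time; "joint_pos": joint angles; "qvel": joint speeds; "tau": joint torques, N m; "tcp_pos": TCP position; "orientation": TCP orientation; "wrist_force": force on the tool from outside, world axes, zero at the start; "ft_torque": the same for the moment, N m; "finger_gap": finger opening in m; "grip_force": force on a finger pad.
Only numpy, scipy, OpenCV 4.12 (cv2) and the standard library are available. Lean on these libraries where they do the work, as an engineer would, in place of code of your own. Each camera call takes 0.05 s, during which the arm holds its last target. There are 200 camera calls.

## Working session

There is one attempt and no reset: what is moved stays moved. The work goes in short steps, Python scripts to look and compute and a tool call to move; the robot and the scene stay as the last step left them, time stands still between calls to the robot, and variables do not carry over. Pictures are saved under pics/ and viewed, at most 10 in all, crops included, and the job is handed in when it is done.

Besides the shell and the picture viewer there is one more tool, called after "Request:" by a JSON object that holds its "name" and its "arguments", one argument or row to a line. apply_moves: Moves the arm, as the interface text tells. Its arguments: {"type":"object","properties":{"rows":{"type":"array"},"force":{"type":"number"}},"required":["rows"]}

```bash
mkdir -p pics; cat > h.py <<'E'
import numpy as np, cv2
from workcell import env, imaging, ticket
from scipy.spatial.transform import Rotation as R
def pts(im):
    z=im["z_map"];K=im["camera_matrix"];v,u=np.mgrid[:400,:640]
    p=np.stack([(u-K[0,2])/K[0,0]*z,(v-K[1,2])/K[1,1]*z,z],-1)
    V=im["view"];w=(p-V[:3,3])@V[:3,:3]; w[z==0]=np.nan
    return w
def snap(n,tag):
    im=imaging.read_camera(n);np.savez(f"{tag}.npz",**im);cv2.imwrite(f"pics/{tag}.png",im["color"]);return im
E
python3 - <<'E'
from h import *
ims=[snap(n,n+"0") for n in("top","side")]
cv2.imwrite("pics/both.png",cv2.resize(np.vstack([i["color"] for i in ims]),(480,600)))
for n,i in zip(("top","side"),ims): print(n,np.round(np.linalg.inv(i["view"]),2).tolist())
print(env.get_state())
E
```

```text
top [[0.02, -0.99, 0.15, 0.4], [-1.0, -0.03, -0.01, 0.01], [0.02, -0.15, -0.99, 1.19], [0.0, 0.0, 0.0, 1.0]]
side [[0.95, -0.23, 0.22, 0.33], [-0.32, -0.66, 0.68, -0.71], [-0.01, -0.71, -0.7, 0.85], [0.0, 0.0, 0.0, 1.0]]
{'clock': 0.1, 'joint_pos': array([-1.41060086e+00,  3.13935784e-01,  4.50600020e-02,  1.30360254e+00,
        1.20811402e-05,  1.43117789e+00]), 'qvel': array([ 0.00017127, -0.00228697,  0.00377901,  0.00199529, -0.0035254 ,
        0.00121435]), 'tau': array([ 2.23599774e-03, -4.81722236e+01,  2.99246442e+01,  1.26524147e-02,
       -8.81864412e-05, -3.36867174e-06]), 'tcp_pos': array([ 0.16973008, -0.54888477,  0.23047876]), 'orientation': array([-8.41014743e-04,  9.88784629e-01,  1.49346073e-01, -2.61220897e-06]), 'wrist_force': array([ 0.35989766, -0.2274573 , -0.48294486]), 'ft_torque': array([-0.03242179,  0.05995431, -0.01279779]), 'grip_force': 0.0, 'finger_gap': 0.08561937664252066}
```

View pics/top0.png

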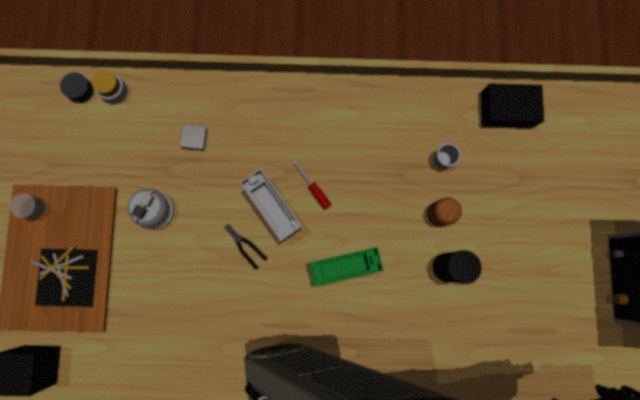

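View pics/side0.png

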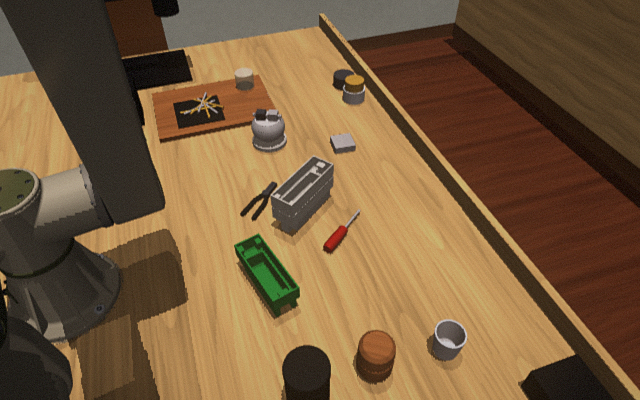

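Candidates are the white nested pair, top (270,207) / side (303,193), and the green bin, top (345,267) / side (268,273). The white pair fits because it is two stacked white bins with pliers and a screwdriver on either side; green is the look-alike to leave alone. Next I'll take an enlarged crop to confirm and fit the rim.

```bash
python3 - <<'E'
from h import *
cr=[]
for n,(u,v) in (("top",(270,207)),("side",(303,193))):
    d=np.load(n+"0.npz");im={k:d[k] for k in d.files};w=pts(im)
    c=im["color"][v-48:v+48,u-48:u+48];cr.append(cv2.resize(c,(400,400),interpolation=cv2.INTER_CUBIC))
    m=np.zeros((400,640),bool);m[v-55:v+55,u-55:u+55]=1
    z=w[...,2]
    print(n,np.histogram(z[m&(z>.03)],bins=np.arange(.03,.14,.005)))
    q=w[m&(z>.100)&(z<.125)]
    (c,s,a)=cv2.minAreaRect(q[:,:2].astype(np.float32)*1000)
    b=cv2.boxPoints((c,s,a));print(c,s,a,np.median(q[:,2]),len(q));print(b)
    # ledge: local frame profile
    e=b[1]-b[0],b[2]-b[1];L=max(e,key=np.linalg.norm);L=L/np.linalg.norm(L)
    if L[1]<0:L=-L
    N=np.array([-L[1],L[0]]);print("L",L,np.arctan2(L[1],L[0]))
    r=w[m&(z>.03)];xy=r[:,:2]*1000-c;x=xy@L;y=xy@N
    H=[[ "%4.0f"%(1000*np.median(r[k,2])) if (k:=(abs(x-X)<4)&(abs(y-Y)<3)).any() else " . " for Y in range(-28,30,7)] for X in range(-82,86,8)]
    for X,h in zip(range(-82,86,8),H):print(X,*h)
cv2.imwrite("pics/crop.png",np.hstack(cr))
E
```

```text
top (array([  4, 101, 584, 106,  12,  16,  17,  27,  58, 403, 122,  14,  26,
        52, 125, 165,  82,   2,   0,   0,   0,   0]), array([0.03 , 0.035, 0.04 , 0.045, 0.05 , 0.055, 0.06 , 0.065, 0.07 ,
       0.075, 0.08 , 0.085, 0.09 , 0.095, 0.1  , 0.105, 0.11 , 0.115,
       0.12 , 0.125, 0.13 , 0.135, 0.14 ]))
(551.8617553710938, 69.35155487060547) (171.07461547851562, 60.114444732666016) 36.68782424926758 0.1077109661917503 374
[[465.31134   42.349854]
 [501.227     -5.856079]
 [638.4122    96.35326 ]
 [602.4965   144.55919 ]]
L [0.8019026 0.5974547] 0.6403234
-82  104  101   94   81   93   79   95  100  104
-74  106  103   77   79   78   80   80  101  106
-66  103   99   79   79   78   77   80   99  108
-58  101   76   77   76   77   75   45   80  108
-50  102   69   41   42   43   40   41   77  109
-42  108   66   43   42   43   43   43   74  106
-34   98   60   43   40   42   42   43   44   98
-26  100   70   43   42   42   42   42   76  107
-18  105   60   44   44   43   42   44   75  105
-10  102   63   42   42   43   41   41   60  107
-2  103   75   42   42   42   42   41  
[... 1290 characters left out ...]
  71  .   .   .   .   .   .    69   92
-34   69  .   .   .   .   .   .    64   94
-26   75  .   .   .   .   .   .    63   95
-18   80  .   .   .   .   .    42   60   93
-10   75  .   .   .   .   .    42   58   94
-2   76  .   .   .   .   .    42   59   95
6   78  .   .   .   .   .    41   59   89
14   72  .   .   .   .   .    42   59   94
22   76  .   .   .   .   .    41   58   91
30   73  .   .   .   .   .    41   59   93
38   74  .   .   .   .   .    42   61   93
46   76  .   .   .   .   .    42   64   94
54   65  .   .    80   77   63   56   55   92
62   81  .   100   86   77   71   61   65   94
70   67  .   101   99   78   99   77   76   92
78   68  108   95   95   98  100   88   88   94
```

View pics/crop.png

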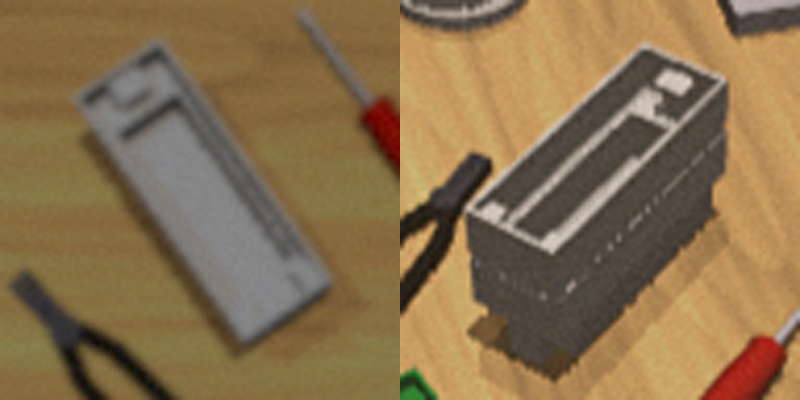

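White pair confirmed: z levels 42/76/109 mm, with both lower and upper bands visible. The single ledge is at the upper-left end (about (130,95) in the crop), so bin x has yaw +0.64. The centre is about (0.552, 0.069). The plan is to grasp with tool yaw 0.641 (j6≈2.6), then turn −π about tool z.

Request:
{"name": "apply_moves", "arguments": {
  "rows": [
    {"xyz": [270, -240, 0], "turn": [0, 0, -0.17], "grip": 1},
    {"xyz": [270, -240, 0], "turn": [0, 0, -0.17], "grip": 1},
    {"xyz": [270, -240, 0], "turn": [0, 0, -0.17], "grip": 1},
    {"xyz": [270, -240, 0], "turn": [0, 0, -0.17], "grip": 1},
    {"xyz": [270, -240, 0], "turn": [0, 0, -0.17], "grip": 1},
    {"xyz": [270, -240, 0], "turn": [0, 0, -0.17], "grip": 1},
    {"xyz": [270, -240, 0], "turn": [0, 0, -0.17], "grip": 1},
    {"xyz": [270, -240, 0], "turn": [0, 0, -0.17], "grip": 1},
    {"xyz": [270, -240, 0], "turn": [0, 0, -0.17], "grip": 1},
    {"xyz": [270, -240, 0], "turn": [0, 0, -0.17], "grip": 1},
    {"xyz": [270, -240, 0], "turn": [0, 0, -0.17], "grip": 1},
    {"xyz": [270, -240, 0], "turn": [0, 0, -0.17], "grip": 1}
  ],
  "force": 30
}}

```text
clock: 1.1
tcp_pos: [0.3568, -0.2404, 0.2311]
orientation: [0.0, 0.972, 0.233, -0.0]
wrist_force: [-0.5, -0.3, -1.2]
finger_gap: 0.0851
grip_force: 0.0
```

Request:
{"name": "apply_moves", "arguments": {
  "rows": [
    {"xyz": [314, -187, 20], "turn": [0, 0, -0.17], "grip": 1},
    {"xyz": [314, -187, 20], "turn": [0, 0, -0.17], "grip": 1},
    {"xyz": [314, -187, 20], "turn": [0, 0, -0.17], "grip": 1},
    {"xyz": [314, -187, 20], "turn": [0, 0, -0.17], "grip": 1},
    {"xyz": [314, -187, 20], "turn": [0, 0, -0.17], "grip": 1},
    {"xyz": [314, -187, 20], "turn": [0, 0, -0.17], "grip": 1},
    {"xyz": [314, -187, 20], "turn": [0, 0, -0.17], "grip": 1},
    {"xyz": [314, -187, 20], "turn": [0, 0, -0.17], "grip": 1},
    {"xyz": [314, -187, 20], "turn": [0, 0, -0.17], "grip": 1},
    {"xyz": [314, -187, 20], "turn": [0, 0, -0.17], "grip": 1},
    {"xyz": [314, -187, 20], "turn": [0, 0, -0.17], "grip": 1},
    {"xyz": [314, -187, 20], "turn": [0, 0, -0.17], "grip": 1}
  ]
}}

```text
clock: 2.1
tcp_pos: [0.552, 0.0672, 0.2106]
orientation: [0.0, 0.95, 0.314, -0.001]
wrist_force: [-0.8, 0.2, -0.4]
finger_gap: 0.0852
grip_force: 0.0
```

```bash
python3 - <<'E'
from h import *
s=env.get_state();print(s["tcp_pos"],s["joint_pos"],s["orientation"])
im=snap("wrist","w1");w=pts(im);z=w[...,2]
m=(z>.09)&(z<.125)&(np.hypot(w[...,0]-.552,w[...,1]-.069)<.11)
q=w[m];c,sz,a=cv2.minAreaRect(q[:,:2].astype(np.float32)*1000);print(c,sz,a,len(q),np.percentile(q[:,2],[5,50,95]))
E
```

```text
[0.55204698 0.0671677  0.21063899] [-2.29529759e-02  2.84412586e-01 -4.41964818e-02  1.24368515e+00
 -5.99559942e-04  2.48034561e+00] [ 3.11628021e-05  9.49503007e-01  3.13756893e-01 -8.06110822e-04]
(552.7688598632812, 67.94757843017578) (169.4680938720703, 60.20088195800781) 36.738826751708984 5043 [0.09352982 0.10486067 0.10829757]
```

View pics/w1.png

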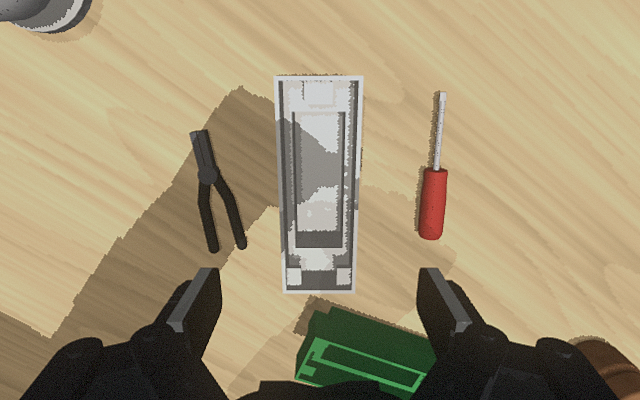

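The wrist view shows the white upper bin centred at (318,185), single ledge at the top (320,92), with fingers straddling it. It agrees within 1 mm with the top and side fits. Descend and grip.

Request:
{"name": "apply_moves", "arguments": {
  "rows": [
    {"xyz": [1, -0.6, 30], "turn": [0, 0, -0.003], "grip": 1},
    {"xyz": [1, -0.6, 60], "turn": [0, 0, -0.003], "grip": 1},
    {"xyz": [1, -0.6, 85], "turn": [0, 0, -0.003], "grip": 1},
    {"xyz": [1, -0.6, 105], "turn": [0, 0, -0.003], "grip": 1},
    {"xyz": [1, -0.6, 120], "turn": [0, 0, -0.003], "grip": 1},
    {"xyz": [1, -0.6, 130], "turn": [0, 0, -0.003], "grip": 1},
    {"xyz": [1, -0.6, 137], "turn": [0, 0, -0.003], "grip": 1},
    {"xyz": [1, -0.6, 140], "turn": [0, 0, -0.003], "grip": 1},
    {"xyz": [1, -0.6, 140], "turn": [0, 0, -0.003], "grip": 1},
    {"xyz": [1, -0.6, 140], "turn": [0, 0, -0.003], "grip": 1}
  ]
}}

```text
clock: 2.98
tcp_pos: [0.5533, 0.0692, 0.0722]
orientation: [0.0, 0.949, 0.316, 0.001]
wrist_force: [-0.6, 0.4, -0.9]
finger_gap: 0.0856
grip_force: 0.0
```

Request:
{"name": "apply_moves", "arguments": {
  "rows": [
    {"xyz": [0, 0, 0], "turn": [0, 0, 0], "grip": 0.8},
    {"xyz": [0, 0, 0], "turn": [0, 0, 0], "grip": 0.75},
    {"xyz": [0, 0, 0], "turn": [0, 0, 0], "grip": 0.7},
    {"xyz": [0, 0, 0], "turn": [0, 0, 0], "grip": 0.65},
    {"xyz": [0, 0, 0], "turn": [0, 0, 0], "grip": 0.5},
    {"xyz": [0, 0, 0], "turn": [0, 0, 0], "grip": 0.5},
    {"xyz": [0, 0, 0], "turn": [0, 0, 0], "grip": 0.5},
    {"xyz": [0, 0, 0], "turn": [0, 0, 0], "grip": 0.5},
    {"xyz": [0, 0, 0], "turn": [0, 0, 0], "grip": 0.5},
    {"xyz": [0, 0, 0], "turn": [0, 0, 0], "grip": 0.5}
  ],
  "force": 30
}}

```text
clock: 3.82
tcp_pos: [0.5534, 0.0696, 0.0722]
orientation: [0.0, 0.949, 0.316, 0.001]
wrist_force: [-0.1, -1.0, 6.8]
finger_gap: 0.0595
grip_force: 33.3
```

Request:
{"name": "apply_moves", "arguments": {
  "rows": [
    {"xyz": [0, 0, -3], "turn": [0, 0, 0], "grip": 0.5},
    {"xyz": [0, 0, -8], "turn": [0, 0, 0], "grip": 0.5},
    {"xyz": [0, 0, -16], "turn": [0, 0, 0], "grip": 0.5},
    {"xyz": [0, 0, -24], "turn": [0, 0, 0], "grip": 0.5},
    {"xyz": [0, 0, -32], "turn": [0, 0, 0], "grip": 0.5},
    {"xyz": [0, 0, -40], "turn": [0, 0, 0], "grip": 0.5},
    {"xyz": [0, 0, -50], "turn": [0, 0, 0], "grip": 0.5},
    {"xyz": [0, 0, -60], "turn": [0, 0, 0], "grip": 0.5},
    {"xyz": [0, 0, -70], "turn": [0, 0, 0], "grip": 0.5},
    {"xyz": [0, 0, -80], "turn": [0, 0, 0], "grip": 0.5},
    {"xyz": [0, 0, -80], "turn": [0, 0, 0], "grip": 0.5},
    {"xyz": [0, 0, -80], "turn": [0, 0, 0], "grip": 0.5}
  ]
}}

```text
clock: 4.82
tcp_pos: [0.5533, 0.0696, 0.1522]
orientation: [0.0, 0.949, 0.316, 0.001]
wrist_force: [0.3, 0.1, -2.1]
finger_gap: 0.0597
grip_force: 33.0
```

```bash
python3 - <<'E'
from h import *
s=env.get_state();print(s["tcp_pos"],s["wrist_force"],s["grip_force"])
im=snap("side","s2");w=pts(im);c=im["color"][80:280,180:420]
cv2.imwrite("pics/s2c.png",cv2.resize(c,(720,600),interpolation=cv2.INTER_CUBIC))
E
```

```text
[0.55329193 0.06958766 0.15218605] [ 0.29414806  0.06988209 -2.11885536] 32.967787722009234
```

View pics/s2c.png

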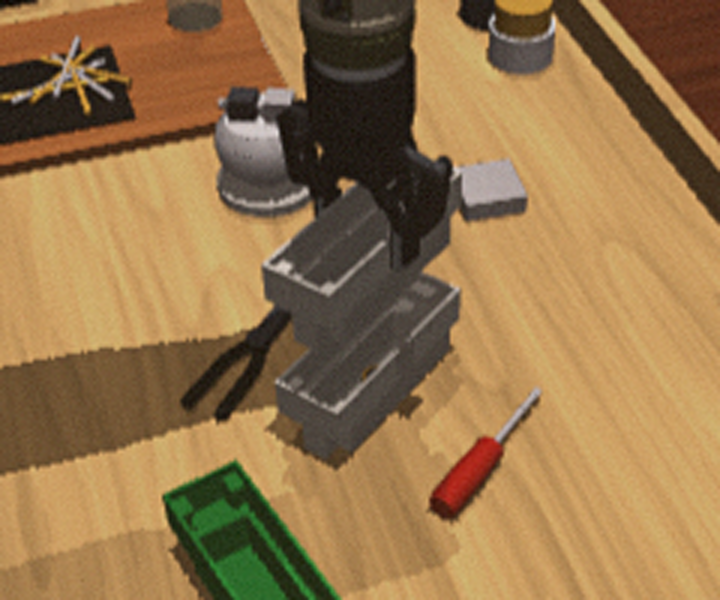

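The crop shows the upper bin held level at (360,250) and clear of the lower bin, which is still standing at (370,360). Now the half turn.

Request:
{"name": "apply_moves", "arguments": {
  "rows": [
    {"xyz": [0, 0, 0], "turn": [0, 0, -0.06], "grip": 0.5},
    {"xyz": [0, 0, 0], "turn": [0, 0, -0.15], "grip": 0.5},
    {"xyz": [0, 0, 0], "turn": [0, 0, -0.25], "grip": 0.5},
    {"xyz": [0, 0, 0], "turn": [0, 0, -0.35], "grip": 0.5},
    {"xyz": [0, 0, 0], "turn": [0, 0, -0.45], "grip": 0.5},
    {"xyz": [0, 0, 0], "turn": [0, 0, -0.55], "grip": 0.5},
    {"xyz": [0, 0, 0], "turn": [0, 0, -0.65], "grip": 0.5},
    {"xyz": [0, 0, 0], "turn": [0, 0, -0.75], "grip": 0.5},
    {"xyz": [0, 0, 0], "turn": [0, 0, -0.85], "grip": 0.5},
    {"xyz": [0, 0, 0], "turn": [0, 0, -0.93], "grip": 0.5},
    {"xyz": [0, 0, 0], "turn": [0, 0, -1.0], "grip": 0.5},
    {"xyz": [0, 0, 0], "turn": [0, 0, -1.05], "grip": 0.5}
  ]
}}

```text
clock: 5.87
tcp_pos: [0.552, 0.0696, 0.1503]
orientation: [-0.001, 0.661, 0.75, -0.001]
wrist_force: [0.2, 0.1, -1.6]
finger_gap: 0.0596
grip_force: 32.9
```

Request:
{"name": "apply_moves", "arguments": {
  "rows": [
    {"xyz": [0, 0, 0], "turn": [0, 0, -0.06], "grip": 0.5},
    {"xyz": [0, 0, 0], "turn": [0, 0, -0.15], "grip": 0.5},
    {"xyz": [0, 0, 0], "turn": [0, 0, -0.25], "grip": 0.5},
    {"xyz": [0, 0, 0], "turn": [0, 0, -0.35], "grip": 0.5},
    {"xyz": [0, 0, 0], "turn": [0, 0, -0.45], "grip": 0.5},
    {"xyz": [0, 0, 0], "turn": [0, 0, -0.55], "grip": 0.5},
    {"xyz": [0, 0, 0], "turn": [0, 0, -0.65], "grip": 0.5},
    {"xyz": [0, 0, 0], "turn": [0, 0, -0.75], "grip": 0.5},
    {"xyz": [0, 0, 0], "turn": [0, 0, -0.85], "grip": 0.5},
    {"xyz": [0, 0, 0], "turn": [0, 0, -0.93], "grip": 0.5},
    {"xyz": [0, 0, 0], "turn": [0, 0, -1.0], "grip": 0.5},
    {"xyz": [0, 0, 0], "turn": [0, 0, -1.05], "grip": 0.5}
  ]
}}

```text
clock: 6.87
tcp_pos: [0.552, 0.0696, 0.1502]
orientation: [-0.001, 0.196, 0.981, -0.0]
wrist_force: [-0.4, 0.3, -2.4]
finger_gap: 0.0595
grip_force: 32.9
```

Request:
{"name": "apply_moves", "arguments": {
  "rows": [
    {"xyz": [0, 0, 0], "turn": [0, 0, -0.06], "grip": 0.5},
    {"xyz": [0, 0, 0], "turn": [0, 0, -0.15], "grip": 0.5},
    {"xyz": [0, 0, 0], "turn": [0, 0, -0.25], "grip": 0.5},
    {"xyz": [0, 0, 0], "turn": [0, 0, -0.35], "grip": 0.5},
    {"xyz": [0, 0, 0], "turn": [0, 0, -0.45], "grip": 0.5},
    {"xyz": [0, 0, 0], "turn": [0, 0, -0.55], "grip": 0.5},
    {"xyz": [0, 0, 0], "turn": [0, 0, -0.65], "grip": 0.5},
    {"xyz": [0, 0, 0], "turn": [0, 0, -0.75], "grip": 0.5},
    {"xyz": [0, 0, 0], "turn": [0, 0, -0.85], "grip": 0.5},
    {"xyz": [0, 0, 0], "turn": [0, 0, -0.95], "grip": 0.5},
    {"xyz": [0, 0, 0], "turn": [0, 0, -1.04], "grip": 0.5},
    {"xyz": [0, 0, 0], "turn": [0, 0, -1.04], "grip": 0.5}
  ]
}}

```text
clock: 7.87
tcp_pos: [0.552, 0.0696, 0.1503]
orientation: [-0.001, -0.316, 0.949, 0.0]
wrist_force: [0.1, -0.2, -3.6]
finger_gap: 0.0592
grip_force: 32.9
```

```bash
cat > meas.py <<'E'
from h import *
s=env.get_state();o=s["orientation"];r=R.from_quat(o[[1,2,3,0]]).as_matrix()
print(s["tcp_pos"],"yaw",np.arctan2(r[1,0],r[0,0]),s["joint_pos"][5],s["wrist_force"],s["grip_force"],"z",r[:,2])
def rect(q,t):
    c,sz,a=cv2.minAreaRect(q[:,:2].astype(np.float32)*1000);print(t,np.round(c,1),np.round(sz,1),round(a,2),len(q))
import sys
for n in ("side","top","wrist"):
    im=snap(n,n+sys.argv[1]);w=pts(im)
    z=w[...,2];br=im["color"].astype(int);near=np.hypot(w[...,0]-.552,w[...,1]-.069)<.1
    g=(br.max(-1)-br.min(-1)<40)&(br.max(-1)>40)
    for lo,hi,t in ((.045,.076,"low"),(float(sys.argv[2]),float(sys.argv[3]),"top")):
        m=near&g&(z>lo)&(z<hi)
        if m.sum()>50: rect(w[m],n+t)
E
python3 meas.py 3 .165 .195
python3 - <<'E'
import cv2,numpy as np
a=cv2.imread("pics/side3.png")[100:240,230:390];b=cv2.imread("pics/wrist3.png")
cv2.imwrite("pics/v3.png",np.hstack([cv2.resize(a,(343,300),interpolation=2),cv2.resize(b,(457,300))]))
E
```

```text
[0.55201051 0.06961728 0.15032961] yaw -2.498127757191373 -0.6622476897406097 [ 0.09627372 -0.17019568 -3.56338337] 32.894024971174076 z [-1.78587849e-03 -5.59224039e-05 -9.99998404e-01]
sidelow [552.5  67.4] [173.2  63. ] 35.69 768
sidetop [547.9  67.7] [171.7  86.2] 44.63 765
toplow [488.1  17.4] [ 6.9 50.8] 36.99 51
toptop [509.8  16.6] [36.6 73.9] 87.07 155
wristlow [484.9  17.4] [ 0.6 58.6] 36.65 165
wristtop [537.4  58.6] [133.1  86.6] 36.67 20417
```

View pics/v3.png

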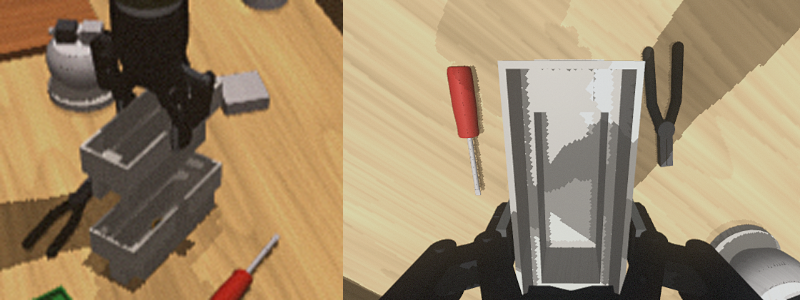

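The half turn is done: the single ledge is now at the near-left end, (115,158) in the side crop, and the lower bin is unmoved. Next I compare the −L end faces of both bins in the same wrist picture for the fine offset.

```bash
cat > off.py <<'E'
from h import *
import sys
d=np.load(sys.argv[1]);w=pts({k:d[k] for k in d.files});z=w[...,2]
a=.641;L=np.array([np.cos(a),np.sin(a)]);N=np.array([-L[1],L[0]])
xy=w[...,:2]*1000-[552.5,68.3];x=xy@L;y=xy@N
for t,lo,hi in (("low",.04,.068),("top",.155,.182),("toprim",.180,.195)):
    m=(abs(x+85)<8)&(abs(y)<20)&(z>lo)&(z<hi);m2=(x>-92)&(x<-35)&(abs(y)<40)&(z>lo)&(z<hi)
    if m.sum()>20: print(t,m.sum(),"xend pct",np.percentile(x[m],[2,50]),"y pct",np.percentile(y[m2],[1,99]),"zmax",np.percentile(z[m2],99))
    k=(abs(x+85)<8)&(z>lo)&(z<hi)
    for s in (-1,1):
        q=k&(y*s>8)&(y*s<32)
        if q.sum()>10: print("  side",s,np.median(x[q]))
E
for n in wrist3 side3 top3;do echo $n; python3 off.py $n.npz;done
```

```text
wrist3
low 22 xend pct [-84.91679155 -84.32590582] y pct [-20.81104377  28.02756604] zmax 0.067957089437436
  side 1 -84.2897209783617
top 1107 xend pct [-84.60449702 -78.99130314] y pct [-25.88511077  28.59446785] zmax 0.1815147005364965
  side -1 -79.21159203009935
  side 1 -78.85879568315872
toprim 1499 xend pct [-84.42343527 -83.02736016] y pct [-28.50157563  31.30083446] zmax 0.18729579536298332
  side -1 -82.52057561524074
  side 1 -82.70477387166254
side3
low 107 xend pct [-86.60073596 -84.87395313] y pct [-31.03127444  30.29031106] zmax 0.06788344912824096
  side -1 -84.29341013873854
  side 1 -84.51771448018485
top 133 xend pct [-86.28264423 -84.35945241] y pct [-29.48395675  30.80459395] zmax 0.18193530347747638
  side -1 -84.12997105007653
  side 1 -84.49751603794401
toprim 52 xend pct [-86.32421999 -83.94003823] y pct [-29.50911037  32.29274712] zmax 0.18840132890040007
  side -1 -83.29801241160924
  side 1 -83.85802420053636
top3
low 28 xend pct [-85.44082453 -83.16072142] y pct [-25.10146232  20.48797779] zmax 0.06796231548104525
  side -1 -82.12422160282412
top 40 xend pct [-84.90700328 -80.0433306 ] y pct [-24.19232005  15.74606731] zmax 0.18172798050293837
  side -1 -84.5473404970157
  side 1 -80.5836294903799
toprim 37 xend pct [-84.8533843  -83.08554049] y pct [-26.97898684  17.71670069] zmax 0.1908987179780334
  side -1 -82.90582698406851
  side 1 -83.48348609748169
```

Request:
{"name": "apply_moves", "arguments": {
  "rows": [
    {"xyz": [0, -1.2, 4], "turn": [0, 0, 0], "grip": 0.5},
    {"xyz": [0, -1.2, 10], "turn": [0, 0, 0], "grip": 0.5},
    {"xyz": [0, -1.2, 17], "turn": [0, 0, 0], "grip": 0.5},
    {"xyz": [0, -1.2, 24], "turn": [0, 0, 0], "grip": 0.5},
    {"xyz": [0, -1.2, 31], "turn": [0, 0, 0], "grip": 0.5},
    {"xyz": [0, -1.2, 37], "turn": [0, 0, 0], "grip": 0.5},
    {"xyz": [0, -1.2, 42], "turn": [0, 0, 0], "grip": 0.5},
    {"xyz": [0, -1.2, 45], "turn": [0, 0, 0], "grip": 0.5},
    {"xyz": [0, -1.2, 47], "turn": [0, 0, 0], "grip": 0.5},
    {"xyz": [0, -1.2, 49], "turn": [0, 0, 0], "grip": 0.5},
    {"xyz": [0, -1.2, 50], "turn": [0, 0, 0], "grip": 0.5},
    {"xyz": [0, -1.2, 50], "turn": [0, 0, 0], "grip": 0.5}
  ]
}}

```text
clock: 9.02
tcp_pos: [0.5534, 0.0686, 0.1013]
orientation: [0.0, -0.315, 0.949, -0.0]
wrist_force: [0.8, 0.4, -2.4]
finger_gap: 0.0595
grip_force: 32.9
```

Request:
{"name": "apply_moves", "arguments": {
  "rows": [
    {"xyz": [0, 0, 1], "turn": [0, 0, 0], "grip": 0.5},
    {"xyz": [0, 0, 2], "turn": [0, 0, 0], "grip": 0.5},
    {"xyz": [0, 0, 3], "turn": [0, 0, 0], "grip": 0.5},
    {"xyz": [0, 0, 3.5], "turn": [0, 0, 0], "grip": 0.5},
    {"xyz": [0, 0, 3.5], "turn": [0, 0, 0], "grip": 0.5}
  ]
}}

```text
clock: 9.43
tcp_pos: [0.5533, 0.0686, 0.0977]
orientation: [-0.0, -0.315, 0.949, -0.0]
wrist_force: [-0.2, 0.5, -2.0]
finger_gap: 0.0594
grip_force: 32.9
```

Request:
{"name": "apply_moves", "arguments": {
  "rows": [
    {"xyz": [0, 0, 0.5], "turn": [0, 0, 0], "grip": 0.5},
    {"xyz": [0, 0, 1], "turn": [0, 0, 0], "grip": 0.5},
    {"xyz": [0, 0, 1.5], "turn": [0, 0, 0], "grip": 0.5},
    {"xyz": [0, 0, 2], "turn": [0, 0, 0], "grip": 0.5},
    {"xyz": [0, 0, 2], "turn": [0, 0, 0], "grip": 0.5},
    {"xyz": [0, 0, 2], "turn": [0, 0, 0], "grip": 0.5}
  ]
}}

```text
clock: 9.93
tcp_pos: [0.5533, 0.0686, 0.0957]
orientation: [-0.0, -0.315, 0.949, -0.0]
wrist_force: [0.8, 0.1, -2.0]
finger_gap: 0.0599
grip_force: 32.9
```

```bash
python3 meas.py 4 .10 .14 | head -4; for n in wrist4 side4;do sed 's/.155,.182/.10,.127/;s/.180,.195/.126,.14/' off.py > off2.py; python3 off2.py $n.npz;done
```

```text
[0.55333165 0.06860109 0.09572217] yaw -2.500470770962419 -0.6616852679613118 [ 0.83259958  0.14495095 -2.04632812] 32.8967854444636 z [-1.06329413e-04 -1.17217391e-04 -9.99999987e-01]
sidelow [551.9  66.6] [172.8  61.8] 36.24 853
sidetop [553.8  67.7] [178.4  85.3] 27.76 1014
toplow [507.6  32.9] [59.4 41.2] 42.51 99
low 46 xend pct [-84.96576853 -84.51536408] y pct [-21.43740553  20.62777177] zmax 0.06780371412612374
  side -1 -84.91509966313592
  side 1 -84.53271876277431
top 1036 xend pct [-84.20588388 -78.88711959] y pct [-27.50058904  26.9635509 ] zmax 0.12647974002112405
  side -1 -78.98023213009887
  side 1 -78.5861222758668
toprim 1506 xend pct [-84.08503166 -82.68948267] y pct [-30.15580607  29.68337332] zmax 0.13250304177012914
  side -1 -82.36752705961572
  side 1 -82.41316542224286
low 108 xend pct [-86.97088664 -84.68491869] y pct [-31.29091493  29.01408905] zmax 0.06775116837887388
  side -1 -84.42247603467261
  side 1 -84.58889844760054
top 119 xend pct [-86.52315361 -84.2505314 ] y pct [-31.31740445  29.34635152] zmax 0.12660952824271823
  side -1 -83.76524928232746
  side 1 -84.2736157283942
toprim 46 xend pct [-86.39490915 -83.85229187] y pct [-31.11248349  30.61423462] zmax 0.134205797766489
  side -1 -83.7442657473404
  side 1 -83.20560369195242
```

Request:
{"name": "apply_moves", "arguments": {
  "rows": [
    {"xyz": [0, 0, 0.3], "turn": [0, 0, 0], "grip": 0.5},
    {"xyz": [0, 0, 0.6], "turn": [0, 0, 0], "grip": 0.5},
    {"xyz": [0, 0, 0.9], "turn": [0, 0, 0], "grip": 0.5},
    {"xyz": [0, 0, 1.2], "turn": [0, 0, 0], "grip": 0.5},
    {"xyz": [0, 0, 1.2], "turn": [0, 0, 0], "grip": 0.5},
    {"xyz": [0, 0, 1.2], "turn": [0, 0, 0], "grip": 0.5}
  ]
}}

```text
clock: 10.58
tcp_pos: [0.5535, 0.0687, 0.0952]
orientation: [0.0, -0.315, 0.949, -0.0]
wrist_force: [-2.3, 0.4, 5.5]
finger_gap: 0.0594
grip_force: 33.6
```

Contact is at the predicted height (TCP 0.0952), so the bin is seated. Release and rise.

Request:
{"name": "apply_moves", "arguments": {
  "rows": [
    {"xyz": [0, 0, 0], "turn": [0, 0, 0], "grip": 0.72},
    {"xyz": [0, 0, 0], "turn": [0, 0, 0], "grip": 0.76},
    {"xyz": [0, 0, 0], "turn": [0, 0, 0], "grip": 0.82},
    {"xyz": [0, 0, 0], "turn": [0, 0, 0], "grip": 0.9},
    {"xyz": [0, 0, 0], "turn": [0, 0, 0], "grip": 1},
    {"xyz": [0, 0, 0], "turn": [0, 0, 0], "grip": 1},
    {"xyz": [0, 0, 0], "turn": [0, 0, 0], "grip": 1},
    {"xyz": [0, 0, 0], "turn": [0, 0, 0], "grip": 1}
  ]
}}

```text
clock: 11.25
tcp_pos: [0.5534, 0.0686, 0.0945]
orientation: [-0.0, -0.315, 0.949, -0.0]
wrist_force: [0.3, -0.1, -0.3]
finger_gap: 0.0852
grip_force: 0.0
```

Request:
{"name": "apply_moves", "arguments": {
  "rows": [
    {"xyz": [0, 0, -5], "turn": [0, 0, 0], "grip": 1},
    {"xyz": [0, 0, -15], "turn": [0, 0, 0], "grip": 1},
    {"xyz": [0, 0, -30], "turn": [0, 0, 0], "grip": 1},
    {"xyz": [0, 0, -50], "turn": [0, 0, 0], "grip": 1},
    {"xyz": [0, 0, -70], "turn": [0, 0, 0], "grip": 1},
    {"xyz": [0, 0, -95], "turn": [0, 0, 0], "grip": 1},
    {"xyz": [0, 0, -120], "turn": [0, 0, 0], "grip": 1},
    {"xyz": [0, 0, -140], "turn": [0, 0, 0], "grip": 1},
    {"xyz": [0, 0, -150], "turn": [0, 0, 0], "grip": 1},
    {"xyz": [0, 0, -150], "turn": [0, 0, 0], "grip": 1},
    {"xyz": [0, 0, -150], "turn": [0, 0, 0], "grip": 1}
  ]
}}

```text
clock: 12.17
tcp_pos: [0.5536, 0.0686, 0.2449]
orientation: [0.001, -0.315, 0.949, -0.0]
wrist_force: [0.6, -0.4, -1.1]
finger_gap: 0.0855
grip_force: 0.0
```

```bash
python3 meas.py 5 .12 .14; python3 - <<'E'
from h import *
for n in("side5","wrist5"):
    d=np.load(n+".npz");w=pts({k:d[k] for k in d.files});z=w[...,2]
    m=(z>.125)&(z<.145)&(np.hypot(w[...,0]-.552,w[...,1]-.069)<.1)
    q=w[m];A=np.c_[q[:,:2]-[.552,.069],np.ones(len(q))];print(n,"rim plane slope,height",np.linalg.lstsq(A,q[:,2],rcond=None)[0])
a=cv2.imread("pics/side5.png")[100:240,230:390];b=cv2.imread("pics/wrist5.png")
cv2.imwrite("pics/v5.png",np.hstack([cv2.resize(a,(343,300),interpolation=2),cv2.resize(b,(457,300))]))
E
```

```text
[0.5535883  0.06864411 0.24486915] yaw -2.500407480206522 -0.6616594118054049 [ 0.61098815 -0.36157267 -1.13554689] 0.0 z [ 1.10887894e-03 -1.44771948e-04 -9.99999375e-01]
sidelow [554.9  62.7] [175.  62.] 33.28 865
sidetop [552.8  68.1] [172.6  63.3] 36.47 670
toplow [512.2  42.2] [78.2 51.2] 40.76 183
toptop [519.5  20.1] [93.4 40.6] 4.47 148
wristlow [543.4  60.7] [145.   58.8] 36.8 5530
wristtop [554.   68.5] [170.5  60.1] 36.64 4226
side5 rim plane slope,height [-0.00210361  0.00076681  0.12930508]
wrist5 rim plane slope,height [-0.00242354 -0.00455279  0.1300615 ]
```

View pics/v5.png

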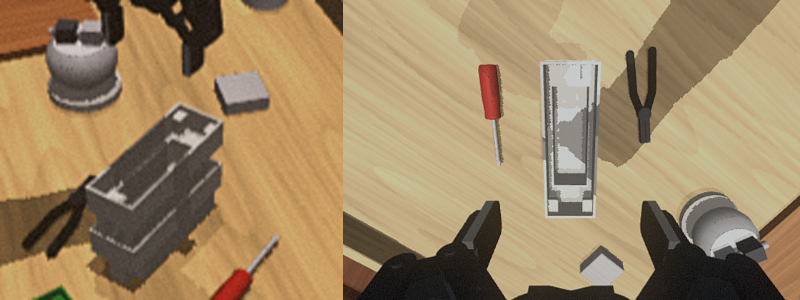

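The picture shows the upper bin at (155,155), level on the lower one with a gap. The rim is level (slope under 0.005), its top is at about 132 mm, and the two bins are centred within about 1.5 mm. The twin corner ledges are now at the far end, (205,118). The gripper is clear.

```bash
python3 -c "
from workcell import ticket;print(ticket.hand_in())"
```

```text
the job is handed in; nothing more can be done
None
```

The upper bin is turned half round and stands level on the lower bin's ledges with an open gap; it is released, the lower bin and bystanders were left in place, and the job is handed in (no verdict was returned).

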